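# Thread the spout elbow into the clamped test sleeve and clock it over the cup

## Robot

A 7-joint arm with a two-finger parallel gripper is mounted at the origin on the work surface. World frame = base frame: x ahead of the robot, y to its left, z up, the work surface at z = 0. Lengths are in m, angles in rad, forces in N, time in s.
With the tool pointing down it reaches from about 0.4 to 0.75 m from the base axis. Payload 19.5 kg.
Tool frame: the origin (TCP) lies on the centre line of the jaws, within the pads' length; the fingertips stand 11 mm ahead of it and the grasp point (between the pads) lies 8 mm behind it (manip.tip_extent is the distance from the TCP to the fingertips, in m); y points along the fingers, z is the direction in which the jaws open and shut, and the axes are right-handed (so a half turn about y gives the same grasp; the last joint's range is limited). The gripper opens to 85 mm and grips with 20 to 120 N. Pads are 22 mm wide; open, the fingers measure 114 mm over their backs; the gripper's body (76 mm by 85 mm) begins 54 mm behind the grasp point. The pads swing forward as they close: fully open they stand 13 mm farther back than shut.
Start: joints at [1.17, 0.707, -0.028, 1.485, 0.022, 0.951, -0.075], TCP at [0.202, -0.538, 0.242] pointing down, gripper open.
Joint ranges: [-2.71, 2.71], [-0.32, 2.16], [-1.57, 1.52], [0, 2.45], [-1.46, 4.6], [0, 2.02], [-2.83, 2.83]. Speed limits (rad/s): [1.89, 1.89, 2.57, 2.57, 3.01, 3.01, 3.01].

## Interface

Orientations are given as a unit quaternion [w, x, y, z].
In Python, from station import manip, imaging gives the robot as it stands.
- The arm moves only by the tool step_arm, never from a script. Its argument "series" is a list of rows, each an object of numbers: "x", "y", "z": the shift along the tool's x, y, z in mm; "spin": the turn about the tool's y in degrees; "hand": the opening, from -1 (shut) to 1 (fully open). A call has 1 to 5 rows; each row is the pose to reach, as a shift and turn from the pose commanded when the call began, along the tool's axes at that moment; what a row does not reach only later rows make up. A row lasts 1/10 s, in which the tool goes at most 50 mm and 8.59 degrees, less where a joint would pass 70% of its speed; a pose out of reach is approached as far as the arm can. A call with a gripper value outside its range is refused whole. The fingers move at their own pace and stop on an object; "force" is the grip in N (left out, the last holds). Time passes only in rows, so rows that repeat a pose let the fingers close. It gives the time, the measured TCP pose, the force and the opening at its end, in the units of the state.
- manip.get_obs(): the state, without advancing time (a new reading comes with each control period).
- imaging.read_camera(name): name is "side" or "top" or "wrist"; returns a dict with "color" (384x512x3 uint8, blue, green, red), "vfov" (degrees; the focal length in pixels is half the picture's height over the tangent of half this angle, whatever the lens; pixels are square), "cx", "cy" (the principal point, pixels), "rvec" (rotation vector, rad) and "tvec" (3), from world to camera coordinates, as OpenCV has them; the wrist camera has in their place "hand_eye" (4x4, takes a point from camera to tool coordinates, whose origin is the TCP and whose axes are the tool frame's). Camera axes: x right, y down, z forward; pixel columns grow to the right and rows downward; lengths in m; the calibration is good to about 2 mm. A picture is of the moment at which its call begins: read the wrist's pose just before it. There is no depth.
- manip.sign_off(): hands the job in, once; it reports no verdict.
The state is a dict: "time_s": time; "q": joint angles; "qvel": joint speeds; "joint_efforts": joint torques, N m; "tcp_pos": TCP position; "eef_rot": TCP orientation; "ft_force": force on the tool from outside, world axes, zero at the start; "ft_torque": the same for the moment, N m; "opening": opening from 0.0 (shut) to 1.0 (fully open).
Only numpy, scipy, OpenCV 4.12 (cv2) and the standard library are available. Lean on these libraries where they do the work, as an engineer would, in place of code of your own. Each camera call takes 0.05 s, during which the arm holds its last target. There are 200 camera calls.

## Task

Take the spout elbow out of the rack and screw it into the clamped sleeve: start it gently by feel, then turn it clockwise so that the thread draws it down against the seal ring and resistance rises, and stop with its spout over the middle of the collecting cup. Never force it, never turn it well past the cup, and leave the other fitting in the rack and the loose things on the bench where they are.

Things in the scene. Friction and masses are not known exactly. Their poses are not given: they have to be found in the camera images.
- elbow: The loose steel spout elbow, 0.18 to 0.28 kg, standing upright in one of the rack's two holes. Origin: centre of the underside of its round flange (46 mm across, 5 mm thick), which rests on the rack's top. z up, x along the spout. Below the flange a round shank 20 mm across reaches 24 mm down, its last 5 mm tapered to 13 mm. Raise it 30 mm or more to clear the rack.
- grip (a point): Middle of the elbow's square body, on its axis, 27 mm above its origin. The body is 26 x 26 mm (flats across x and y) and rises from 5 to 42 mm above the origin. Grip it across its two y faces, clear of the spout on the +x face.
- lugs (a point): On the elbow's axis, 14.9 mm below its origin: the centre of its two thread lugs, stubs 4 mm wide and high, round on top and flat below, that stick out of the shank along the elbow's +x and -x, 30 mm over both. They are its male thread.
- spout (a point): The open lower end of the elbow's 12 mm thick spout, which leaves the body 26 mm above the origin, runs out along x and turns down: 60 mm from the axis, 12 mm above the origin.
- fixture: The fixed clamp fixture: steel base plate 160 x 130 x 12 mm, low jaws (57 mm high) holding a round upright sleeve 52 mm across, with a small cup on its +x side. Origin on the bench under the sleeve's axis; x points from the sleeve to the cup, z up.
- mouth (a point): Centre of the rim of the clamped female sleeve (52 mm across), 85 mm above the bench; axes as the fixture's. Right-hand thread: clockwise from above tightens. It counts as seated when drawn down so that the elbow's origin is under 6.3 mm above this point; lying loose on the seal it is at 7 mm. The thread holds it when released.
- lips (a point): Centre of the two flat lips inside the mouth, 1 mm below the rim, bore 21.6 mm. The shank enters it and the lugs come to rest on the lips (elbow origin 16 mm above the rim). Two opposite slots between the lips, just 0.1 rad wider than a lug, let the lugs through: the elbow then drops about 9 mm onto the seal ring. A stop bounds each slot anticlockwise.
- thread (a point): On the axis, 8 mm below the rim. Lugs meet slots with the spout 1.65 (+-0.7) rad anticlockwise of the cup; the exact angle is unmarked, differs each time: press with a few N and turn to find it. Half a turn off is wrong. From the slot clockwise turning is nearly free for about 0.6 rad, then draws the elbow down 3.7 mm/rad against the seal. A hard stop comes at 2.5 rad, past the cup.
- seal: The black sprung seal ring round the sleeve's mouth, 46 mm across, top 7 mm above the rim when free; it gives 1.3 N per mm after a preload of 4 N. Origin at the rim's centre, 7 mm under its top, moving down with it.
- cup (a point): Centre of the mouth of the collecting cup (aluminium, 42 mm across), 60 mm from the sleeve's axis, 5 mm lower than the sleeve's rim.
- rack: The fixed aluminium block 75 x 200 x 40 mm with two 37 mm holes 34 mm deep, at 55 mm to either side of its middle along its y. Origin under its middle on the bench; top 40 mm up.
- nipple: The other fitting in the rack: straight, round, no spout, 43 mm above its flange. Same origin as the elbow's. Leave it alone.
- nut: Loose steel ring nut 42 mm across, 14 mm high, lying on the bench. A bystander.
- collar: Loose dark steel collar 52 mm across, 22 mm high. A bystander.
- oil: Grey bottle 56 mm across, 140 mm high. A bystander.
- body: Steel injector body, round, 32 mm across, 70 mm high, standing. A bystander.
- spanner: Steel open-ended spanner lying flat. A bystander.
- mouse: Black computer mouse 105 x 62 x 34 mm. A bystander.

How it is judged:
By the outcome, as a careful person would: the job done as asked, in the order asked, and still so for the second after the job is handed in, with the robot touching nothing.
It also fails if it takes over 72 s, if anything falls off the work surface, if the arm or the gripper's body presses on something with over 40 N, if the wrist force passes 120 N, or if a joint passes its speed limit or range.

## Working session

There is one attempt and no reset: what is moved stays moved. The work goes in short steps, Python scripts to look and compute and a tool call to move; the robot and the scene stay as the last step left them, time stands still between calls to the robot, and variables do not carry over. Pictures are saved under pics/ and viewed, about 8 in all and at most 12, crops included, and the job is handed in when it is done.

Besides the shell and the picture viewer there is one more tool, called by a JSON object that holds its "name" and its "arguments". step_arm: Moves the arm, as the interface text tells. Its arguments: {"type":"object","properties":{"series":{"type":"array"},"force":{"type":"number"}},"required":["series"]}

```bash
ls; mkdir -p pics
cat > h.py <<'E'
import numpy as np,cv2
from scipy.spatial.transform import Rotation as R
from station import manip,imaging
def snap(n,f):
    o=manip.get_obs(); c=imaging.read_camera(n); cv2.imwrite('pics/'+f,c['color']); 
    np.save('pics/'+f+'.npy',dict(o=o,c=c),allow_pickle=True); return o,c
def load(f):
    d=np.load('pics/'+f+'.npy',allow_pickle=True).item(); return d['o'],d['c']
def Rt(o): 
    q=o['eef_rot']; return R.from_quat([q[1],q[2],q[3],q[0]]).as_matrix()
def cam(o,c):
    f=192/np.tan(np.radians(c['vfov'])/2)
    K=np.array([[f,0,c['cx']],[0,f,c['cy']],[0,0,1.]])
    if 'rvec' in c:
        Rm=cv2.Rodrigues(np.array(c['rvec'],float))[0]; t=np.array(c['tvec'],float).ravel()
    else:
        H=np.array(c['hand_eye']); W=np.eye(4); W[:3,:3]=Rt(o); W[:3,3]=o['tcp_pos']; M=np.linalg.inv(W@H); Rm=M[:3,:3]; t=M[:3,3]
    return K,Rm,t
def ray(oc,px,z):
    K,Rm,t=cam(*oc); d=Rm.T@np.linalg.inv(K)@np.array([px[0],px[1],1.]); C=-Rm.T@t
    return C+d*(z-C[2])/d[2]
def proj(oc,P):
    K,Rm,t=cam(*oc); p=(Rm@np.atleast_2d(P).T).T+t; p=(K@p.T).T; return p[:,:2]/p[:,2:]
E
python3 - <<'E'
from h import *
o,c=snap('top','top1.png'); o2,c2=snap('side','side1.png')
for k in ('tcp_pos','eef_rot','opening','ft_force','time_s','q'): print(k,o[k])
print({k:c[k] for k in c if k!='color'})
print(Rt(o)); print(manip.tip_extent)
cv2.imwrite('pics/both.png',cv2.resize(c['color'],(800,600),interpolation=cv2.INTER_CUBIC))
E
```

```text
pics
tcp_pos [ 0.20180965 -0.53815368  0.24183958]
eef_rot [ 0.12608626 -0.12623697  0.69614199 -0.69537962]
opening 1.0007515135952851
ft_force [-0.10537599  0.43086411 -0.5235689 ]
time_s 0.0
q [ 1.17032967  0.70709055 -0.02761506  1.48497795  0.02197551  0.95092466
 -0.0754908 ]
{'vfov': 44.29723398955046, 'cx': 252.52651534447048, 'cy': 194.2295404684098, 'rvec': array([ 2.14571231, -2.10193896,  0.20868916]), 'tvec': array([-0.04212861,  0.57637735,  1.19206107])}
[[-9.36332964e-01 -4.02073302e-04  3.51113113e-01]
 [-3.51113343e-01  1.02283371e-03 -9.36332406e-01]
 [ 1.73439331e-05 -9.99999396e-01 -1.09888622e-03]]
0.011
```

View pics/both.png

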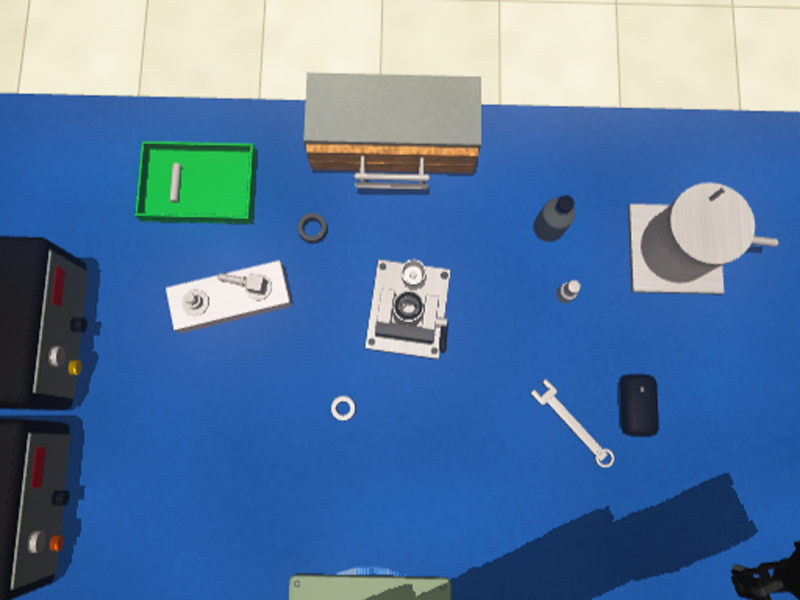

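View pics/side1.png

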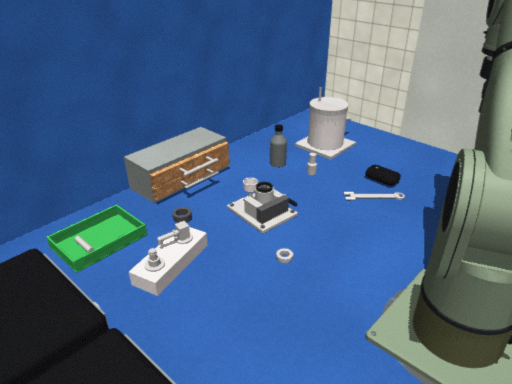

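The top view (800 px wide) shows the elbow at about (258,285) with its spout toward (222,278), the nipple at (196,300), the sleeve at (408,307) and the cup at (413,272). The side view agrees with this.

Run:
```python
from h import *
t=load('top1.png'); s=0.64
for n,p,z in [('r1',(166,288),.04),('r2',(281,262),.04),('r3',(290,303),.04),('r4',(175,331),.04),('elb',(257,285),.08),('spout',(222,278),.06),('nip',(196,300),.06),('sleeve',(408,307),.09),('cup',(413,272),.08),('f1',(379,262),.012),('f2',(450,269),.012),('f3',(439,357),.012),('f4',(367,348),.012),('dark',(312,227),.02),('nut',(342,408),.014)]:
    print(n,ray(t,(p[0]*s,p[1]*s),z).round(4))
c=imaging.read_camera('wrist'); print(c['hand_eye'],c['vfov'])
```

```text
r1 [0.5987 0.3624 0.04  ]
r2 [0.6489 0.1676 0.04  ]
r3 [0.5771 0.1487 0.04  ]
r4 [0.5245 0.3413 0.04  ]
elb [0.5988 0.1993 0.08  ]
spout [0.6139 0.2629 0.06  ]
nip [0.575  0.3042 0.06  ]
sleeve [ 0.565  -0.0523  0.09  ]
cup [ 0.6266 -0.0599  0.08  ]
f1 [ 0.6597 -0.0013  0.012 ]
f2 [ 0.6496 -0.1272  0.012 ]
f3 [ 0.4929 -0.1091  0.012 ]
f4 [0.506  0.0158 0.012 ]
dark [0.719  0.1189 0.02  ]
nut [0.4021 0.0555 0.014 ]
[[ 1.92916162e-04  9.64541023e-01  2.63932905e-01 -6.69228321e-02]
 [-8.36307014e-04 -2.63932662e-01  9.64540746e-01 -1.31140710e-01]
 [ 9.99999632e-01 -4.06804438e-04  7.55735547e-04 -6.45101807e-05]
 [ 0.00000000e+00  0.00000000e+00  0.00000000e+00  1.00000000e+00]] 63.52850536536988
```

{"name": "step_arm", "arguments": {"series": [{"x": -390, "z": -193, "spin": -30}, {"x": -390, "z": -193, "spin": -30}, {"x": -390, "z": -193, "spin": -30}, {"x": -390, "z": -193, "spin": -30}, {"x": -390, "z": -193, "spin": -30}]}}

```text
invalid input at $.series[0]: expected keys x, y, z, spin, hand
```

```bash
cat >> h.py <<'E'
def rel(P,yaw=None):
    "shift (mm) in tool axes to world P, and spin (deg) so that tool x has world azimuth yaw"
    o=manip.get_obs(); A=Rt(o); d=A.T@(np.array(P)-o['tcp_pos'])*1e3
    y=np.degrees(np.arctan2(A[1,0],A[0,0])); s=None if yaw is None else -((yaw-y+180)%360-180)
    print('t',round(o['time_s'],2),'tcp',np.round(o['tcp_pos'],4),'yaw',round(y,2),'q',np.round(o['q'],2),'F',np.round(o['ft_force'],1),'T',np.round(o['ft_torque'],2),'op',round(o['opening'],3))
    print('shift',d.round(1),'spin',s,'tilt',A[:,1].round(4))
E
python3 -c "
from h import *
rel([.6,.2,.22],256.6)"
```

```text
t 0.15 tcp [ 0.2018 -0.5382  0.2419] yaw -159.44 q [ 1.17  0.71 -0.03  1.48  0.02  0.95 -0.08] F [ 0.1  0.3 -0.3] T [-0.    0.   -0.03] op 0.998
shift [-632.    22.4 -551.3] spin -56.0411114760351 tilt [-3.e-04  8.e-04 -1.e+00]
```

{"name": "step_arm", "arguments": {"series": [{"x": -390, "y": 0, "z": -193, "spin": -30, "hand": 1}, {"x": -390, "y": 0, "z": -193, "spin": -30, "hand": 1}, {"x": -390, "y": 0, "z": -193, "spin": -30, "hand": 1}, {"x": -390, "y": 0, "z": -193, "spin": -30, "hand": 1}, {"x": -390, "y": 0, "z": -193, "spin": -30, "hand": 1}]}}

```text
time_s: 0.65
tcp_pos: [0.3737, -0.3543, 0.2423]
eef_rot: [0.303, -0.303, 0.639, -0.639]
ft_force: [1.8, -0.5, 0.3]
opening: 0.997
```

```bash
python3 -c "
from h import *
rel([.6,.2,.22],256.6)"
```

```text
t 0.65 tcp [ 0.3737 -0.3543  0.2423] yaw -129.29 q [ 0.78  0.62 -0.15  1.7   0.12  0.83 -0.11] F [ 1.8 -0.5  0.3] T [-0.03  0.    0.03] op 0.997
shift [-572.3   22.4 -175.9] spin -25.891422832301146 tilt [ 0.e+00  3.e-04 -1.e+00]
```

{"name": "step_arm", "arguments": {"series": [{"x": -572, "y": 22, "z": -176, "spin": -26, "hand": 1}, {"x": -572, "y": 22, "z": -176, "spin": -26, "hand": 1}, {"x": -572, "y": 22, "z": -176, "spin": -26, "hand": 1}, {"x": -572, "y": 22, "z": -176, "spin": -26, "hand": 1}, {"x": -572, "y": 22, "z": -176, "spin": -26, "hand": 1}]}}

```text
time_s: 1.15
tcp_pos: [0.4681, -0.123, 0.233]
eef_rot: [0.438, -0.438, 0.555, -0.555]
ft_force: [1.0, -0.7, 0.2]
opening: 0.999
```

```bash
python3 -c "
from h import *
rel([.6,.2,.22],256.6)"
```

```text
t 1.15 tcp [ 0.4681 -0.123   0.233 ] yaw -103.44 q [ 0.33  0.59 -0.24  1.82  0.2   0.76 -0.25] F [ 1.  -0.7  0.2] T [ 0.01  0.   -0.  ] op 0.999
shift [-344.8   13.    53.3] spin -0.037320065610515485 tilt [-1.e-04  2.e-04 -1.e+00]
```

{"name": "step_arm", "arguments": {"series": [{"x": -103, "y": 0, "z": 75, "spin": 0, "hand": 1}, {"x": -103, "y": 0, "z": 75, "spin": 0, "hand": 1}, {"x": -103, "y": 0, "z": 75, "spin": 0, "hand": 1}, {"x": -103, "y": 0, "z": 75, "spin": 0, "hand": 1}, {"x": -103, "y": 0, "z": 75, "spin": 0, "hand": 1}]}}

```text
time_s: 1.65
tcp_pos: [0.5644, -0.042, 0.2327]
eef_rot: [0.438, -0.438, 0.555, -0.555]
ft_force: [-0.0, -0.9, -0.5]
opening: 0.995
```

```bash
python3 -c "
from h import *
snap('wrist','w1.png');rel([.6,.2,.22],256.6)"
```

```text
t 1.7 tcp [ 0.5641 -0.0426  0.2329] yaw -103.47 q [ 0.13  0.71 -0.22  1.53  0.18  0.93 -0.38] F [0.  0.1 0.6] T [-0.08  0.01 -0.02] op 0.998
shift [-244.3   12.8  -21.6] spin -0.07221934509209404 tilt [-8.e-04 -4.e-04 -1.e+00]
```

View pics/w1.png

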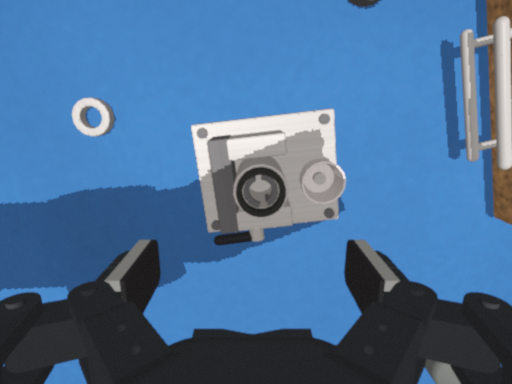

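The wrist view shows the sleeve's black seal ring at about (260,190) and the cup at about (323,181).

{"name": "step_arm", "arguments": {"series": [{"x": -244, "y": 13, "z": -22, "spin": 0, "hand": 1}, {"x": -244, "y": 13, "z": -22, "spin": 0, "hand": 1}, {"x": -244, "y": 13, "z": -22, "spin": 0, "hand": 1}, {"x": -244, "y": 13, "z": -22, "spin": 0, "hand": 1}, {"x": -244, "y": 13, "z": -22, "spin": 0, "hand": 1}]}}

```text
time_s: 2.2
tcp_pos: [0.5998, 0.2016, 0.2203]
eef_rot: [-0.438, 0.438, -0.555, 0.555]
ft_force: [1.4, -1.1, 0.4]
opening: 0.999
```

{"name": "step_arm", "arguments": {"series": [{"x": 0, "y": 0, "z": 0, "spin": 0, "hand": 1}, {"x": 0, "y": 0, "z": 0, "spin": 0, "hand": 1}]}}

```text
time_s: 2.4
tcp_pos: [0.5997, 0.2, 0.22]
eef_rot: [-0.438, 0.438, -0.555, 0.555]
ft_force: [0.6, 0.2, 0.2]
opening: 0.999
```

Run:
```python
from h import *
snap('wrist','w2.png');rel([.6,.2,.22],256.6)
w2=load('w2.png')[1]['color']
w1=load('w1.png'); 
g=w1[1]['color'].max(axis=2); 
m=((g<45)*255).astype(np.uint8); m[:140]=0; m[235:]=0; m[:,:228]=0; m[:,300:]=0
cs=cv2.findContours(m,cv2.RETR_EXTERNAL,cv2.CHAIN_APPROX_NONE)[0]; c=max(cs,key=cv2.contourArea)
e=cv2.fitEllipse(cv2.convexHull(c)); print('ring',e, ray(w1,e[0],.092))
a=cv2.resize(w1[1]['color'][90:250,180:360],None,fx=2.2,fy=2.2,interpolation=cv2.INTER_CUBIC)
b=cv2.resize(w2[80:340,130:400],None,fx=1.45,fy=1.45,interpolation=cv2.INTER_CUBIC)
H=max(a.shape[0],b.shape[0]); pad=lambda i:np.vstack([i,np.zeros((H-i.shape[0],i.shape[1],3),np.uint8)])
cv2.imwrite('pics/m1.png',np.hstack([pad(a),pad(b)]))
cv2.imwrite('pics/w2.png',w2)
```

```text
t 2.45 tcp [0.6    0.1989 0.2202] yaw -103.52 q [-0.29  0.83 -0.18  1.28  0.15  1.05 -0.73] F [ 0.3  0.2 -0.4] T [ 0.02 -0.03  0.01] op 0.999
shift [-1.   0.2 -0.2] spin -0.11664781210492947 tilt [-1.e-04 -8.e-04 -1.e+00]
ring ((260.4537353515625, 191.4828338623047), (46.62501525878906, 47.224220275878906), 169.0603485107422) [ 0.57036018 -0.05092485  0.092     ]
```

View pics/m1.png

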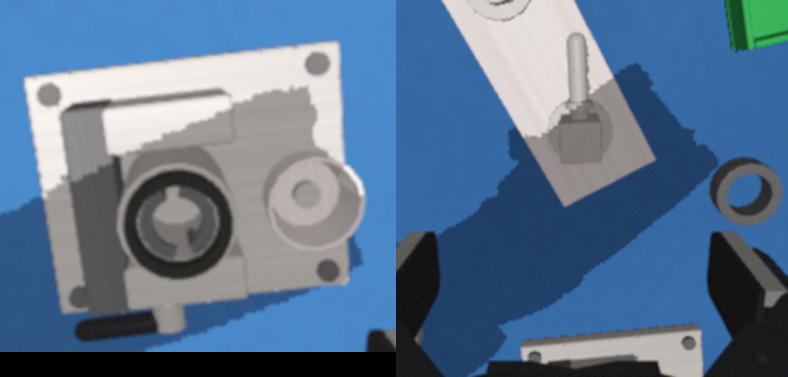

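The crops show the sleeve ring with its lip slots close to the image vertical, the cup, and the elbow's body top near w2 (258,178) with its spout pointing up the image. Next I'll refine the poses with a model overlay.

```bash
cat > ov.py <<'E'
from h import *
def ovl(oc,segs,box,k):
    x0,y0,x1,y1=box; im=cv2.resize(oc[1]['color'][y0:y1,x0:x1],None,fx=k,fy=k,interpolation=cv2.INTER_CUBIC)
    im=cv2.convertScaleAbs(im,alpha=1.3)
    for P,col in segs:
        p=((proj(oc,P)+.5-[x0,y0])*k).round().astype(np.int32); cv2.polylines(im,[p.reshape(-1,1,2)],False,col,1)
    return im
a=np.linspace(0,2*np.pi,60)
def circ(c,r,z): return np.c_[c[0]+r*np.cos(a),c[1]+r*np.sin(a),np.full(60,z)]
def elbow(x,y,z,yaw):
    u=np.array([np.cos(yaw),np.sin(yaw)]);v=np.array([-u[1],u[0]]);c=np.array([x,y])
    L=lambda pts,h:np.array([[*(c+u*p[0]+v*p[1]),z+h] for p in pts])*1.0
    sq=[(13e-3*i,13e-3*j) for i,j in((1,1),(1,-1),(-1,-1),(-1,1),(1,1))]
    return [(circ(c,.023,z+.005),(0,255,0)),(L(sq,.042),(0,0,255)),(L([(.013,.006),(.06,.006)],.026),(255,255,0)),(L([(.013,-.006),(.06,-.006)],.026),(255,255,0)),(L([(.066,-.006),(.066,.006)],.026),(255,0,255))]
E
python3 - <<'E'
from ov import *
w1,w2=load('w1.png'),load('w2.png')
cup=ray(w1,(323.4,181.4),.08); S=ray(w1,(260.5,191),.092); print('S',S,'cup',cup,'yaw',np.degrees(np.arctan2(*(cup-S)[[1,0]])),np.hypot(*(cup-S)[:2]))
C=[ray(w1,p,.012)[:2] for p in((193,126),(334,110),(339,217),(209,232))]
for i,j in((0,1),(3,2)): d=C[j]-C[i];print('plate',np.degrees(np.arctan2(d[1],d[0])),np.hypot(*d))
E=ray(w2,(257.9,177.6),.082); f=lambda p:((p[0]-396)/1.45+130,p[1]/1.45+80)
s1,s2=ray(w2,f((580,108)),.068),ray(w2,f((576,40)),.068); d=s2-s1; ey=np.arctan2(d[1],d[0]); print('E',E,np.degrees(ey))
cy=np.arctan2(*(cup-S)[[1,0]])
sl=cy+1.62; u=np.array([np.cos(sl),np.sin(sl)])
segs=[(circ(S,.023,.092),(0,255,0)),(circ(S,.0108,.084),(0,0,255)),(circ(cup,.021,.08),(0,255,255)),(np.array([[*(S[:2]+u*k),.084] for k in(-.015,.015)]),(255,0,255))]
A=ovl(w1,segs,(225,150,355,235),6)[:, :400] if 0 else ovl(w1,segs,(220,145,350,245),3)
B=ovl(w2,elbow(E[0],E[1],.04,ey),(215,95,295,195),5)
H=max(len(A),len(B)); pad=lambda i:np.vstack([i,np.zeros((H-len(i),i.shape[1],3),np.uint8)])
cv2.imwrite('pics/m2.png',np.hstack([pad(A),pad(B)]))
E
```

```text
S [ 0.57050334 -0.05049167  0.092     ] cup [ 0.62970666 -0.05834967  0.08      ] yaw -7.560617806695447 0.05972253256274653
plate -7.113305337276413 0.15646721747699768
plate -6.373667037524565 0.15831792709478937
E [0.60652371 0.20471901 0.082     ] 80.15904238877754
```

View pics/m2.png

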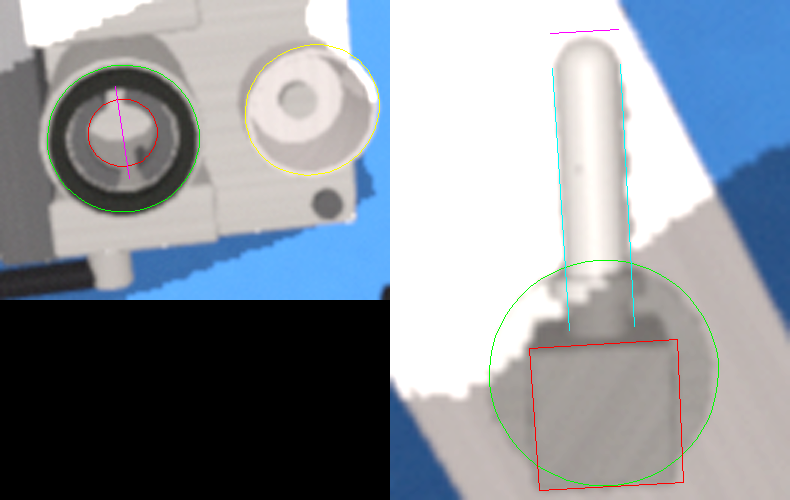

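The overlays fit the sleeve, slot line and cup well. The elbow is within about 1–2 mm, with its yaw about 1° too large. I'll take a closer look.

```bash
python3 -c "
from h import *
rel([.606,.204,.14],259)"
```

```text
t 2.45 tcp [0.6    0.1989 0.2202] yaw -103.52 q [-0.29  0.83 -0.18  1.28  0.15  1.05 -0.73] F [ 0.3  0.2 -0.4] T [ 0.02 -0.03  0.01] op 0.999
shift [-6.4 80.2  4.7] spin -2.5166478121049067 tilt [-1.e-04 -8.e-04 -1.e+00]
```

{"name": "step_arm", "arguments": {"series": [{"x": -6, "y": 80, "z": 5, "spin": -2.5, "hand": 1}, {"x": -6, "y": 80, "z": 5, "spin": -2.5, "hand": 1}, {"x": -6, "y": 80, "z": 5, "spin": -2.5, "hand": 1}, {"x": -6, "y": 80, "z": 5, "spin": -2.5, "hand": 1}, {"x": -6, "y": 80, "z": 5, "spin": -2.5, "hand": 1}]}}

```text
time_s: 2.95
tcp_pos: [0.607, 0.2046, 0.1423]
eef_rot: [-0.451, 0.449, -0.545, 0.546]
ft_force: [0.8, 0.4, 0.8]
opening: 0.998
```

Run:
```python
from ov import *
snap('wrist','w3.png'); rel([.606,.204,.064],259); w3=load('w3.png')
p=proj(w3,[[.606,.204,.082]])[0].astype(int); print(p)
b=(max(p[0]-65,0),max(p[1]-150,0),p[0]+65,min(p[1]+50,384)); print(b)
cv2.imwrite('pics/m3.png',ovl(w3,[],b,3))
```

```text
t 3.0 tcp [0.607  0.2048 0.1422] yaw -101.0 q [-0.3   0.93 -0.18  1.34  0.18  0.89 -0.71] F [-0.2  0.4 -0.3] T [-0.   -0.   -0.02] op 0.999
shift [ 1.  78.2 -1. ] spin 0.0037410317146395755 tilt [ 2.5e-03  9.0e-04 -1.0e+00]
[250 214]
(np.int64(185), np.int64(64), np.int64(315), np.int64(264))
```

View pics/m3.png

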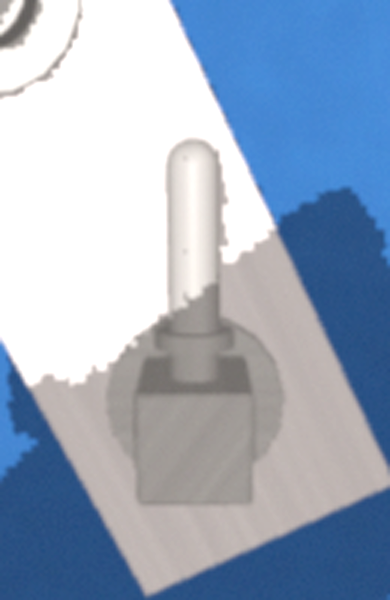

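The close-up gives the body's top face centre at w3 px (250,213.5), which confirms (0.606, 0.204), with the spout azimuth about 79°. I'm descending to grip.

{"name": "step_arm", "arguments": {"series": [{"x": 1, "y": 42, "z": -1, "spin": 0, "hand": 1}, {"x": 1, "y": 60, "z": -1, "spin": 0, "hand": 1}, {"x": 1, "y": 75, "z": -1, "spin": 0, "hand": 1}, {"x": 1, "y": 82, "z": -1, "spin": 0, "hand": 1}, {"x": 1, "y": 82, "z": -1, "spin": 0, "hand": 1}]}}

```text
time_s: 3.5
tcp_pos: [0.6052, 0.2043, 0.0583]
eef_rot: [0.45, -0.45, 0.545, -0.545]
ft_force: [0.2, -0.2, 0.6]
opening: 1.001
```

```bash
python3 -c "
from h import *
rel([.606,.204,.060],259)"
```

```text
t 3.5 tcp [0.6052 0.2043 0.0583] yaw -100.95 q [-0.3   1.04 -0.16  1.39  0.21  0.73 -0.73] F [ 0.2 -0.2  0.6] T [0.08 0.01 0.02] op 1.001
shift [ 0.1 -1.7  0.9] spin 0.04933812620674871 tilt [ 1.e-04  1.e-04 -1.e+00]
```

{"name": "step_arm", "arguments": {"series": [{"x": 0, "y": -2, "z": 1, "spin": 0, "hand": 0.2}, {"x": 0, "y": -2, "z": 1, "spin": 0, "hand": -0.2}, {"x": 0, "y": -2, "z": 1, "spin": 0, "hand": -1}, {"x": 0, "y": -2, "z": 1, "spin": 0, "hand": -1}, {"x": 0, "y": -2, "z": 1, "spin": 0, "hand": -1}], "force": 50}}

```text
time_s: 4.0
tcp_pos: [0.6062, 0.2041, 0.0606]
eef_rot: [-0.45, 0.45, -0.545, 0.545]
ft_force: [-2.1, -1.3, 7.1]
opening: 0.299
```

{"name": "step_arm", "arguments": {"series": [{"x": 0, "y": 0, "z": 0, "spin": 0, "hand": -1}, {"x": 0, "y": 0, "z": 0, "spin": 0, "hand": -1}, {"x": 0, "y": 0, "z": 0, "spin": 0, "hand": -1}, {"x": 0, "y": 0, "z": 0, "spin": 0, "hand": -1}, {"x": 0, "y": 0, "z": 0, "spin": 0, "hand": -1}]}}

```text
time_s: 4.5
tcp_pos: [0.6062, 0.2041, 0.0606]
eef_rot: [-0.45, 0.45, -0.545, 0.545]
ft_force: [-1.5, -0.8, 5.3]
opening: 0.293
```

```bash
python3 -c "
from h import *
rel([.606,.204,.060],259)"
```

```text
t 4.5 tcp [0.6062 0.2041 0.0606] yaw -100.94 q [-0.3   1.04 -0.16  1.39  0.21  0.73 -0.73] F [-1.5 -0.8  5.3] T [-0.1   0.27 -0.06] op 0.293
shift [ 0.2  0.6 -0.2] spin 0.05561256683790816 tilt [ 5.e-04  2.e-04 -1.e+00]
```

{"name": "step_arm", "arguments": {"series": [{"x": 0, "y": -10, "z": 0, "spin": 0, "hand": -1}, {"x": 0, "y": -25, "z": 0, "spin": 0, "hand": -1}, {"x": 0, "y": -50, "z": 0, "spin": 0, "hand": -1}, {"x": 0, "y": -90, "z": 0, "spin": 0, "hand": -1}, {"x": 0, "y": -120, "z": 0, "spin": 0, "hand": -1}]}}

```text
time_s: 5.0
tcp_pos: [0.6062, 0.2042, 0.1835]
eef_rot: [-0.451, 0.449, -0.545, 0.546]
ft_force: [0.5, 0.1, -1.0]
opening: 0.298
```

{"name": "step_arm", "arguments": {"series": [{"x": 0, "y": 0, "z": 0, "spin": 0, "hand": -1}, {"x": 0, "y": 0, "z": 0, "spin": 0, "hand": -1}, {"x": 0, "y": 0, "z": 0, "spin": 0, "hand": -1}]}}

```text
time_s: 5.3
tcp_pos: [0.6056, 0.2039, 0.1797]
eef_rot: [0.45, -0.45, 0.546, -0.545]
ft_force: [0.1, 0.1, -2.4]
opening: 0.297
```

Run:
```python
from ov import *
snap('wrist','w4.png'); rel([.5705,-.0505,.165],273); w=load('w4.png')
cv2.imwrite('pics/m4.png',w[1]['color'])
```

```text
t 5.35 tcp [0.6056 0.204  0.1794] yaw -100.94 q [-0.29  0.88 -0.19  1.3   0.17  0.97 -0.7 ] F [ 0.9  0.5 -1.9] T [-0.02  0.    0.  ] op 0.296
shift [256.5  14.6  13.8] spin -13.936764919865595 tilt [-1.4e-03 -4.0e-04 -1.0e+00]
```

View pics/m4.png

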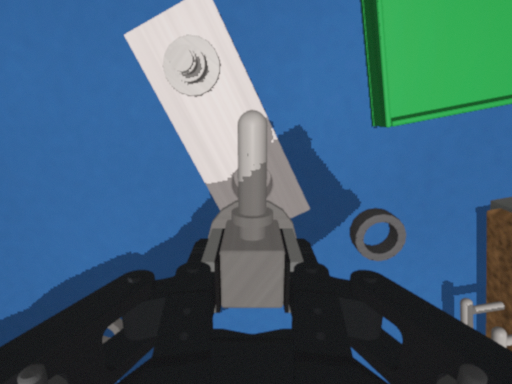

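The elbow is held square, with its body top centred near (251,278), and the nipple is undisturbed in the rack. I'll work out its offset from the tool axis.

Run:
```python
from h import *
w=load('w4.png'); o=w[0]; A=Rt(o); zt=o['tcp_pos'][2]+.0214
for p in((251.5,278),):
    P=ray(w,p,zt); print('axis offset tool mm',(A.T@(P-o['tcp_pos'])*1e3).round(1))
a,b=ray(w,(252,125),zt-.011),ray(w,(252,215),zt-.011); d=a-b; print('spout az',np.degrees(np.arctan2(d[1],d[0])))
# same for w3 top-face at measured elbow, in tool frame, vs tcp at grasp
rel([.5705,-.0505,.165],254)
```

```text
axis offset tool mm [ -1.3 -21.4  -0. ]
spout az 79.0534967489774
t 5.35 tcp [0.6056 0.204  0.1794] yaw -100.94 q [-0.29  0.88 -0.19  1.3   0.17  0.97 -0.7 ] F [ 0.9  0.5 -1.9] T [-0.02  0.    0.  ] op 0.296
shift [256.5  14.6  13.8] spin 5.063235080134405 tilt [-1.4e-03 -4.0e-04 -1.0e+00]
```

{"name": "step_arm", "arguments": {"series": [{"x": 257, "y": 14, "z": 14, "spin": 5, "hand": -1}, {"x": 257, "y": 14, "z": 14, "spin": 5, "hand": -1}, {"x": 257, "y": 14, "z": 14, "spin": 5, "hand": -1}, {"x": 257, "y": 14, "z": 14, "spin": 5, "hand": -1}, {"x": 257, "y": 14, "z": 14, "spin": 5, "hand": -1}]}}

```text
time_s: 5.85
tcp_pos: [0.5712, -0.045, 0.1659]
eef_rot: [0.426, -0.426, 0.565, -0.564]
ft_force: [1.6, -1.2, -1.2]
opening: 0.298
```

{"name": "step_arm", "arguments": {"series": [{"x": 0, "y": 0, "z": 0, "spin": 0, "hand": -1}, {"x": 0, "y": 0, "z": 0, "spin": 0, "hand": -1}, {"x": 0, "y": 0, "z": 0, "spin": 0, "hand": -1}, {"x": 0, "y": 0, "z": 0, "spin": 0, "hand": -1}, {"x": 0, "y": 0, "z": 0, "spin": 0, "hand": -1}]}}

```text
time_s: 6.35
tcp_pos: [0.5721, -0.0423, 0.1665]
eef_rot: [0.426, -0.426, 0.564, -0.564]
ft_force: [1.0, 0.1, -1.1]
opening: 0.297
```

Run:
```python
from h import *
rel([.5703,-.0511,.145],254)
```

```text
t 6.35 tcp [ 0.5721 -0.0423  0.1665] yaw -105.87 q [ 0.12  0.8  -0.2   1.58  0.21  0.78 -0.45] F [ 1.   0.1 -1.1] T [ 0.02 -0.   -0.06] op 0.297
shift [ 9.  21.5  0.7] spin 0.13220838747361086 tilt [-2.e-04  3.e-04 -1.e+00]
```

{"name": "step_arm", "arguments": {"series": [{"x": 9, "y": 0, "z": 1, "spin": 0, "hand": -1}, {"x": 9, "y": 15, "z": 1, "spin": 0, "hand": -1}, {"x": 9, "y": 25, "z": 1, "spin": 0, "hand": -1}, {"x": 9, "y": 32, "z": 1, "spin": 0, "hand": -1}, {"x": 9, "y": 32, "z": 1, "spin": 0, "hand": -1}]}}

```text
time_s: 6.85
tcp_pos: [0.5702, -0.0521, 0.1337]
eef_rot: [0.426, -0.426, 0.565, -0.564]
ft_force: [0.0, -0.3, -1.1]
opening: 0.3
```

Run:
```python
from h import *
rel([.5703,-.0511,.122],254)
```

```text
t 6.85 tcp [ 0.5702 -0.0521  0.1337] yaw -105.93 q [ 0.13  0.85 -0.19  1.61  0.22  0.7  -0.45] F [ 0.  -0.3 -1.1] T [ 0.04 -0.01 -0.  ] op 0.3
shift [-1.  11.7 -0.1] spin 0.06551732874061145 tilt [-1.4e-03  2.0e-04 -1.0e+00]
```

{"name": "step_arm", "arguments": {"series": [{"x": -1, "y": 2, "z": 0, "spin": 0, "hand": -1}, {"x": -1, "y": 4, "z": 0, "spin": 0, "hand": -1}, {"x": -1, "y": 6, "z": 0, "spin": 0, "hand": -1}, {"x": -1, "y": 8, "z": 0, "spin": 0, "hand": -1}, {"x": -1, "y": 8, "z": 0, "spin": 0, "hand": -1}]}}

```text
time_s: 7.35
tcp_pos: [0.5707, -0.0512, 0.1263]
eef_rot: [0.426, -0.426, 0.565, -0.564]
ft_force: [-0.4, -0.1, -2.1]
opening: 0.303
```

{"name": "step_arm", "arguments": {"series": [{"x": 0, "y": 0.5, "z": 0, "spin": 0, "hand": -1}, {"x": 0, "y": 1, "z": 0, "spin": 0, "hand": -1}, {"x": 0, "y": 1.5, "z": 0, "spin": 0, "hand": -1}, {"x": 0, "y": 2, "z": 0, "spin": 0, "hand": -1}, {"x": 0, "y": 2, "z": 0, "spin": 0, "hand": -1}]}}

```text
time_s: 7.85
tcp_pos: [0.5708, -0.0512, 0.1245]
eef_rot: [0.426, -0.426, 0.565, -0.564]
ft_force: [1.1, -0.1, -1.6]
opening: 0.295
```

{"name": "step_arm", "arguments": {"series": [{"x": 0, "y": 0.5, "z": 0, "spin": 0, "hand": -1}, {"x": 0, "y": 1, "z": 0, "spin": 0, "hand": -1}, {"x": 0, "y": 1.5, "z": 0, "spin": 0, "hand": -1}, {"x": 0, "y": 2, "z": 0, "spin": 0, "hand": -1}, {"x": 0, "y": 2.5, "z": 0, "spin": 0, "hand": -1}]}}

```text
time_s: 8.35
tcp_pos: [0.5706, -0.0514, 0.1219]
eef_rot: [0.426, -0.426, 0.565, -0.565]
ft_force: [-1.7, -1.5, 0.2]
opening: 0.295
```

{"name": "step_arm", "arguments": {"series": [{"x": 0, "y": 0.3, "z": 0, "spin": 0, "hand": -1}, {"x": 0, "y": 0.6, "z": 0, "spin": 0, "hand": -1}, {"x": 0, "y": 0.9, "z": 0, "spin": 0, "hand": -1}, {"x": 0, "y": 0.9, "z": 0, "spin": 0, "hand": -1}]}}

```text
time_s: 8.75
tcp_pos: [0.5707, -0.0514, 0.1213]
eef_rot: [-0.426, 0.426, -0.565, 0.565]
ft_force: [-3.8, -3.0, 5.5]
opening: 0.298
```

Lug contact on the lips came at TCP z 0.1213 with about 7 N of press, as expected. I'm now turning anticlockwise slowly to find the slot.

{"name": "step_arm", "arguments": {"series": [{"x": 0.4, "y": 0, "z": -0.3, "spin": -1, "hand": -1}, {"x": 0.4, "y": 0, "z": -0.3, "spin": -2, "hand": -1}, {"x": 0.4, "y": 0, "z": -0.3, "spin": -3, "hand": -1}, {"x": 0.4, "y": 0, "z": -0.3, "spin": -4, "hand": -1}, {"x": 0.4, "y": 0, "z": -0.3, "spin": -4, "hand": -1}]}}

```text
time_s: 9.25
tcp_pos: [0.5706, -0.0516, 0.1212]
eef_rot: [-0.446, 0.445, -0.549, 0.549]
ft_force: [0.3, -2.7, 4.6]
opening: 0.299
```

{"name": "step_arm", "arguments": {"series": [{"x": 0, "y": 0, "z": 0, "spin": -1, "hand": -1}, {"x": 0, "y": 0, "z": 0, "spin": -2, "hand": -1}, {"x": 0, "y": 0, "z": 0, "spin": -3, "hand": -1}, {"x": 0, "y": 0, "z": 0, "spin": -3, "hand": -1}]}}

```text
time_s: 9.65
tcp_pos: [0.5703, -0.0514, 0.1211]
eef_rot: [0.46, -0.46, 0.537, -0.537]
ft_force: [0.5, -2.6, 1.5]
opening: 0.301
```

Run:
```python
from h import *
rel([.5703,-.0511,.122],254)
```

```text
t 9.65 tcp [ 0.5703 -0.0514  0.1211] yaw -98.88 q [ 0.15  0.87 -0.22  1.62  0.27  0.68 -0.37] F [ 0.5 -2.6  1.5] T [-0.64 -0.18 -0.01] op 0.301
shift [-0.2 -0.9 -0.1] spin 7.115682509830663 tilt [-2.e-04  3.e-04 -1.e+00]
```

{"name": "step_arm", "arguments": {"series": [{"x": 0.2, "y": 0.4, "z": 0, "spin": 0, "hand": -1}, {"x": 0.2, "y": 0.7, "z": 0, "spin": 0, "hand": -1}, {"x": 0.2, "y": 0.7, "z": 0, "spin": -1, "hand": -1}, {"x": 0.2, "y": 0.7, "z": 0, "spin": -2, "hand": -1}, {"x": 0.2, "y": 0.7, "z": 0, "spin": -2, "hand": -1}]}}

```text
time_s: 10.15
tcp_pos: [0.5701, -0.0515, 0.1202]
eef_rot: [0.469, -0.469, 0.529, -0.529]
ft_force: [-0.3, 0.2, -0.6]
opening: 0.296
```

Run:
```python
from h import *
rel([.5703,-.0511,.122],254)
```

```text
t 10.15 tcp [ 0.5701 -0.0515  0.1202] yaw -96.89 q [ 0.15  0.87 -0.23  1.62  0.28  0.68 -0.34] F [-0.3  0.2 -0.6] T [-0.16 -0.03  0.07] op 0.296
shift [-0.4 -1.8  0.2] spin 9.112475798767946 tilt [-8.e-04  4.e-04 -1.e+00]
```

{"name": "step_arm", "arguments": {"series": [{"x": 0, "y": 0.5, "z": 0, "spin": 0, "hand": -1}, {"x": 0, "y": 1, "z": 0, "spin": 0, "hand": -1}, {"x": 0, "y": 1, "z": 0, "spin": 0, "hand": -1}]}}

```text
time_s: 10.45
tcp_pos: [0.5702, -0.0515, 0.1193]
eef_rot: [0.469, -0.469, 0.53, -0.529]
ft_force: [-2.2, 0.6, -0.5]
opening: 0.293
```

Run:
```python
from h import *
rel([.5703,-.0511,.122],254)
```

```text
t 10.45 tcp [ 0.5702 -0.0515  0.1193] yaw -96.94 q [ 0.15  0.87 -0.23  1.63  0.28  0.68 -0.34] F [-2.2  0.6 -0.5] T [0.1  0.3  0.06] op 0.293
shift [-0.4 -2.7  0.1] spin 9.060682001214332 tilt [-5.e-04  3.e-04 -1.e+00]
```

It's descending through the slot at spout azimuth ≈ 83°.

{"name": "step_arm", "arguments": {"series": [{"x": 0, "y": 1, "z": 0, "spin": 0, "hand": -1}, {"x": 0, "y": 2, "z": 0, "spin": 0, "hand": -1}, {"x": 0, "y": 3, "z": 0, "spin": 0, "hand": -1}, {"x": 0, "y": 4, "z": 0, "spin": 0, "hand": -1}, {"x": 0, "y": 4, "z": 0, "spin": 0, "hand": -1}]}}

```text
time_s: 10.95
tcp_pos: [0.5704, -0.0517, 0.1152]
eef_rot: [0.469, -0.469, 0.529, -0.529]
ft_force: [-1.6, -0.1, -1.8]
opening: 0.297
```

{"name": "step_arm", "arguments": {"series": [{"x": 0, "y": 0.7, "z": 0, "spin": 0, "hand": -1}, {"x": 0, "y": 1.4, "z": 0, "spin": 0, "hand": -1}, {"x": 0, "y": 2, "z": 0, "spin": 0, "hand": -1}, {"x": 0, "y": 2.6, "z": 0, "spin": 0, "hand": -1}, {"x": 0, "y": 2.6, "z": 0, "spin": 0, "hand": -1}]}}

```text
time_s: 11.45
tcp_pos: [0.5703, -0.0517, 0.1128]
eef_rot: [0.469, -0.469, 0.529, -0.529]
ft_force: [0.0, 0.6, -1.7]
opening: 0.296
```

Run:
```python
from h import *
rel([.5703,-.0511,.122],254)
```

```text
t 11.45 tcp [ 0.5703 -0.0517  0.1128] yaw -96.94 q [ 0.15  0.88 -0.23  1.63  0.29  0.66 -0.35] F [ 0.   0.6 -1.7] T [-0.03  0.04  0.02] op 0.296
shift [-0.6 -9.2 -0.1] spin 9.057232788738702 tilt [-1.e-04  1.e-04 -1.e+00]
```

{"name": "step_arm", "arguments": {"series": [{"x": 0, "y": 0.5, "z": 0, "spin": 0, "hand": -1}, {"x": 0, "y": 0.9, "z": 0, "spin": 0, "hand": -1}, {"x": 0, "y": 0.9, "z": 0, "spin": 0, "hand": -1}]}}

```text
time_s: 11.75
tcp_pos: [0.5704, -0.0517, 0.1121]
eef_rot: [-0.469, 0.469, -0.529, 0.529]
ft_force: [-1.2, 0.5, 1.9]
opening: 0.297
```

{"name": "step_arm", "arguments": {"series": [{"x": 0, "y": 0, "z": 0, "spin": 2, "hand": -1}, {"x": 0, "y": 0, "z": 0, "spin": 4, "hand": -1}, {"x": 0, "y": 0, "z": 0, "spin": 6, "hand": -1}, {"x": 0, "y": 0, "z": 0, "spin": 8, "hand": -1}, {"x": 0, "y": 0, "z": 0, "spin": 10, "hand": -1}]}}

```text
time_s: 12.25
tcp_pos: [0.5704, -0.0516, 0.112]
eef_rot: [-0.42, 0.42, -0.569, 0.569]
ft_force: [0.1, -0.3, 2.8]
opening: 0.297
```

Run:
```python
from h import *
rel([.5703,-.0511,.122],254)
```

```text
t 12.25 tcp [ 0.5704 -0.0516  0.112 ] yaw -107.12 q [ 0.12  0.88 -0.18  1.63  0.23  0.65 -0.47] F [ 0.1 -0.3  2.8] T [-0.01 -0.01  0.04] op 0.297
shift [ -0.5 -10.   -0.3] spin -1.116480976747198 tilt [ 2.e-04  1.e-04 -1.e+00]
```

{"name": "step_arm", "arguments": {"series": [{"x": 0, "y": 0, "z": 0, "spin": 4, "hand": -1}, {"x": 0, "y": 0, "z": 0, "spin": 8, "hand": -1}, {"x": 0, "y": 0, "z": 0, "spin": 12, "hand": -1}, {"x": 0, "y": 0, "z": 0, "spin": 16, "hand": -1}, {"x": 0, "y": 0, "z": 0, "spin": 20, "hand": -1}]}}

```text
time_s: 12.75
tcp_pos: [0.5704, -0.0517, 0.112]
eef_rot: [0.314, -0.314, 0.633, -0.633]
ft_force: [-0.1, 0.4, 2.6]
opening: 0.298
```

{"name": "step_arm", "arguments": {"series": [{"x": 0, "y": 0.1, "z": 0, "spin": 2, "hand": -1}, {"x": 0, "y": 0.2, "z": 0, "spin": 4, "hand": -1}, {"x": 0, "y": 0.3, "z": 0, "spin": 6, "hand": -1}, {"x": 0, "y": 0.4, "z": 0, "spin": 8, "hand": -1}, {"x": 0, "y": 0.5, "z": 0, "spin": 10, "hand": -1}]}}

```text
time_s: 13.25
tcp_pos: [0.5704, -0.0517, 0.1115]
eef_rot: [0.259, -0.259, 0.658, -0.658]
ft_force: [-0.3, 0.4, 4.1]
opening: 0.292
```

Run:
```python
from h import *
rel([.5703,-.0511,.122],254)
```

```text
t 13.25 tcp [ 0.5704 -0.0517  0.1115] yaw -137.1 q [ 0.05  0.88 -0.04  1.63  0.05  0.63 -0.83] F [-0.3  0.4  4.1] T [ 0.01 -0.01  0.08] op 0.292
shift [ -0.3 -10.5  -0.5] spin -31.098228987706307 tilt [ 1.e-04  1.e-04 -1.e+00]
```

{"name": "step_arm", "arguments": {"series": [{"x": 0, "y": 0.26, "z": 0, "spin": 4, "hand": -1}, {"x": 0, "y": 0.52, "z": 0, "spin": 8, "hand": -1}, {"x": 0, "y": 0.78, "z": 0, "spin": 12, "hand": -1}, {"x": 0, "y": 1.0, "z": 0, "spin": 16, "hand": -1}, {"x": 0, "y": 1.3, "z": 0, "spin": 20, "hand": -1}]}}

```text
time_s: 13.75
tcp_pos: [0.5705, -0.0517, 0.1102]
eef_rot: [0.14, -0.14, 0.693, -0.693]
ft_force: [0.6, -0.2, 5.3]
opening: 0.302
```

Run:
```python
from h import *
rel([.5703,-.0511,.122],254)
```

```text
t 13.75 tcp [ 0.5705 -0.0517  0.1102] yaw -157.18 q [ 0.    0.89  0.06  1.64 -0.08  0.62 -1.07] F [ 0.6 -0.2  5.3] T [-0.01  0.07  0.06] op 0.302
shift [ -0.1 -11.8  -0.6] spin -51.18319726403877 tilt [ 3.e-04  1.e-04 -1.e+00]
```

{"name": "step_arm", "arguments": {"series": [{"x": 0, "y": 0.2, "z": 0, "spin": 4, "hand": -1}, {"x": 0, "y": 0.4, "z": 0, "spin": 8, "hand": -1}, {"x": 0, "y": 0.6, "z": 0, "spin": 12, "hand": -1}, {"x": 0, "y": 0.8, "z": 0, "spin": 16, "hand": -1}, {"x": 0, "y": 1.0, "z": 0, "spin": 20, "hand": -1}]}}

```text
time_s: 14.25
tcp_pos: [0.5705, -0.0517, 0.1093]
eef_rot: [0.018, -0.017, 0.707, -0.707]
ft_force: [-1.2, -0.5, 5.7]
opening: 0.297
```

Run:
```python
from h import *
rel([.5703,-.0511,.122],254)
```

```text
t 14.25 tcp [ 0.5705 -0.0517  0.1093] yaw -177.18 q [-0.04  0.89  0.15  1.64 -0.2   0.63 -1.3 ] F [-1.2 -0.5  5.7] T [-0.16  0.1   0.12] op 0.297
shift [  0.1 -12.7  -0.6] spin -71.177557611167 tilt [ 3.e-04  0.e+00 -1.e+00]
```

{"name": "step_arm", "arguments": {"series": [{"x": 0, "y": 0.1, "z": 0, "spin": 2, "hand": -1}, {"x": 0, "y": 0.2, "z": 0, "spin": 4, "hand": -1}, {"x": 0, "y": 0.3, "z": 0, "spin": 6, "hand": -1}, {"x": 0, "y": 0.4, "z": 0, "spin": 8, "hand": -1}, {"x": 0, "y": 0.4, "z": 0, "spin": 9, "hand": -1}]}}

```text
time_s: 14.75
tcp_pos: [0.5705, -0.0519, 0.1089]
eef_rot: [0.037, -0.038, -0.706, 0.706]
ft_force: [-0.2, -0.4, 4.7]
opening: 0.294
```

Run:
```python
from ov import *
rel([.5703,-.0511,.122],254)
snap('wrist','w5.png'); snap('top','top2.png')
w,t=load('w5.png'),load('top2.png')
A=cv2.resize(w[1]['color'],None,fx=1,fy=1)
B=ovl(t,[],(225,155,300,235),3.7)
H=384; B=np.vstack([B,np.zeros((max(0,H-len(B)),B.shape[1],3),np.uint8)])[:H]
cv2.imwrite('pics/m5.png',np.hstack([A,B]))
```

```text
t 14.75 tcp [ 0.5705 -0.0519  0.1089] yaw 173.91 q [-0.06  0.9   0.2   1.64 -0.26  0.63 -1.41] F [-0.2 -0.4  4.7] T [-0.2   0.06  0.18] op 0.294
shift [  0.3 -13.1  -0.7] spin -80.09416075639047 tilt [ 4.e-04 -2.e-04 -1.e+00]
```

View pics/m5.png

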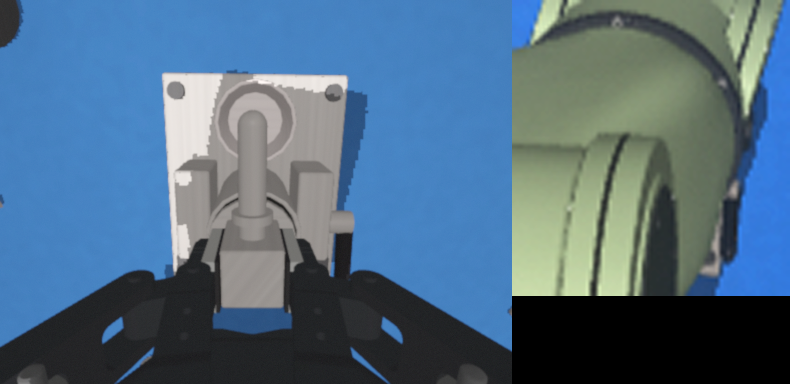

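The wrist picture shows the spout end at about (252,118) over the cup, whose centre is about (255,122). Cup azimuth from this view:

Run:
```python
from ov import *
w=load('w5.png'); 
g=cv2.cvtColor(w[1]['color'],cv2.COLOR_BGR2GRAY); ci=cv2.HoughCircles(g[60:175,190:320],cv2.HOUGH_GRADIENT,1,50,param1=80,param2=15,minRadius=33,maxRadius=42); print('hough',None if ci is None else ci[0][:2]+[190,60,0])
E=ray(w,(251.5,278),w[0]['tcp_pos'][2]+.0214); print('axis',E)
for n,p,z in(('cup',(255,122),.08),('tip',(252,125),.115),('root',(252,212),.115)): 
    P=ray(w,p,z); d=P-E; print(n,P.round(4),np.degrees(np.arctan2(d[1],d[0])).round(2),np.hypot(*d[:2]).round(4))
```

```text
hough [[253.5        120.5         39.20000076]]
axis [ 0.57197312 -0.05177778  0.13030354]
cup [ 0.6297 -0.0597  0.08  ] -7.84 0.0583
tip [ 0.6303 -0.0582  0.115 ] -6.31 0.0586
root [ 0.5942 -0.0544  0.115 ] -6.66 0.0224
```

{"name": "step_arm", "arguments": {"series": [{"x": 0, "y": 0, "z": 0, "spin": 0.6, "hand": -1}, {"x": 0, "y": -0.2, "z": 0, "spin": 1, "hand": -1}, {"x": 0, "y": -0.4, "z": 0, "spin": 1, "hand": -1}, {"x": 0, "y": -0.6, "z": 0, "spin": 1, "hand": -1}, {"x": 0, "y": -0.6, "z": 0, "spin": 1, "hand": -1}]}}

```text
time_s: 15.35
tcp_pos: [0.5705, -0.0519, 0.1093]
eef_rot: [0.043, -0.043, -0.706, 0.706]
ft_force: [2.6, -2.2, -0.3]
opening: 0.295
```

Run:
```python
from h import *
rel([.5703,-.0511,.122],187)
```

```text
t 15.35 tcp [ 0.5705 -0.0519  0.1093] yaw 173.05 q [-0.07  0.9   0.2   1.64 -0.26  0.63 -1.42] F [ 2.6 -2.2 -0.3] T [-0.66 -0.48  0.08] op 0.295
shift [  0.3 -12.7  -0.8] spin -13.954928679677352 tilt [ 2.e-04 -2.e-04 -1.e+00]
```

Seated height is about 4 mm above the rim and the thread carries the load. Releasing.

{"name": "step_arm", "arguments": {"series": [{"x": 0, "y": 0, "z": 0, "spin": 0, "hand": 0.0}, {"x": 0, "y": 0, "z": 0, "spin": 0, "hand": 0.3}, {"x": 0, "y": 0, "z": 0, "spin": 0, "hand": 0.6}, {"x": 0, "y": 0, "z": 0, "spin": 0, "hand": 0.6}, {"x": 0, "y": 0, "z": 0, "spin": 0, "hand": 0.6}]}}

```text
time_s: 15.85
tcp_pos: [0.5703, -0.0516, 0.1093]
eef_rot: [-0.043, 0.043, 0.706, -0.706]
ft_force: [-0.1, 0.2, 0.5]
opening: 0.797
```

{"name": "step_arm", "arguments": {"series": [{"x": 0, "y": -10, "z": 0, "spin": 0, "hand": 0.6}, {"x": 0, "y": -30, "z": 0, "spin": 0, "hand": 0.6}, {"x": 0, "y": -60, "z": 0, "spin": 0, "hand": 0.6}, {"x": 0, "y": -90, "z": 0, "spin": 0, "hand": 0.6}, {"x": 0, "y": -100, "z": 0, "spin": 0, "hand": 0.6}]}}

```text
time_s: 16.35
tcp_pos: [0.5711, -0.0519, 0.2127]
eef_rot: [-0.042, 0.044, 0.706, -0.706]
ft_force: [0.0, 0.3, -1.6]
opening: 0.803
```

{"name": "step_arm", "arguments": {"series": [{"x": 0, "y": 0, "z": 0, "spin": 0, "hand": 0.6}, {"x": 0, "y": 0, "z": 0, "spin": 0, "hand": 0.6}, {"x": 0, "y": 0, "z": 0, "spin": 0, "hand": 0.6}]}}

```text
time_s: 16.65
tcp_pos: [0.57, -0.0516, 0.2084]
eef_rot: [-0.043, 0.042, 0.706, -0.706]
ft_force: [-0.5, -0.1, 0.5]
opening: 0.797
```

Run:
```python
from ov import *
rel([.5703,-.0511,.122],187)
snap('wrist','w6.png'); snap('side','side2.png'); w=load('w6.png')
y=np.radians(-7)
B=ovl(w,[(circ((.6299,-.0585),.021,.08),(0,255,255))]+elbow(.5705,-.0517,.089,y),(190,60,320,260),3)
S=cv2.resize(load('side2.png')[1]['color'][130:300,110:340],None,fx=1.7,fy=1.7)
H=600;pad=lambda i:np.vstack([i,np.zeros((H-len(i),i.shape[1],3),np.uint8)])
cv2.imwrite('pics/m6.png',np.hstack([pad(B),pad(S)]))
```

```text
t 16.65 tcp [ 0.57   -0.0516  0.2084] yaw 173.05 q [-0.09  0.76  0.25  1.55 -0.23  0.87 -1.45] F [-0.5 -0.1  0.5] T [0.06 0.03 0.05] op 0.797
shift [-0.4 86.4 -0.5] spin -13.945153699326568 tilt [-1.6e-03  2.0e-04 -1.0e+00]
```

View pics/m6.png

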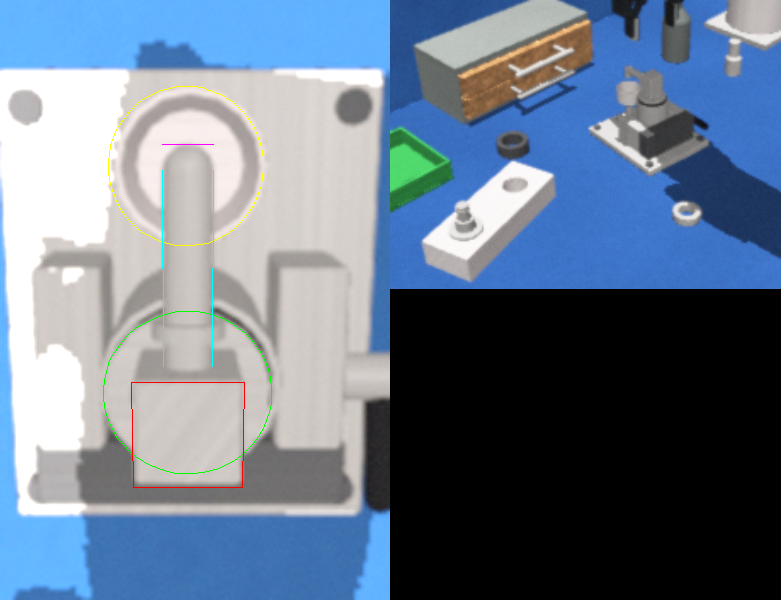

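The last picture shows the spout centred over the cup, both at column ≈188 of the crop. The model drawn at 4 mm above the rim fits, and the nipple and loose things are where they were.

```bash
python3 -c "
from h import *
print(manip.sign_off())"
```

```text
the job is handed in; nothing more can be done
None
```

The spout elbow is screwed into the sleeve with its spout over the middle of the cup, and I have handed the job in. The whole run took about 17 s of robot time.

- **Start:** The lugs came to rest on the lips at the expected height under about 7 N. Turning anticlockwise under light pressure found the slot with the spout at about 83°, roughly 1.57 rad from the cup. The elbow then dropped about 9 mm onto the seal.
- **Tightening:** I turned it about 90° clockwise. Upward force on the tool rose from about 2 N to 5.7 N while I followed it down, and stayed gentle throughout.
- **Final height:** By the arm's readings the elbow sits about 4 mm above the rim (limit 6.3 mm). It stayed there after release.
- **Last checks:** In the wrist picture after release, the spout and cup lie on the same line, and the elbow model drawn at −7° and 4 mm fits.
- **Other items:** The side view shows the nipple still in the rack and the nut, collar and other things visible in it undisturbed. The spanner and mouse were outside that last picture, but the arm did not go near them after setting off.
- **Disagreement:** Estimates of the cup's direction ranged from −6.4° to −7.8°, or about 1.5 mm at the cup; I used about −7°. The top camera was blocked by the arm, so it could not confirm the result.

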